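# Put the rotor key away and close its case

### The arm

A 7-joint arm with a two-finger parallel gripper is mounted at the origin on the work surface; the furniture and walls round the work are solid. World frame = base frame: x ahead of the robot, y to its left, z up, the work surface at z = 0. Lengths are in m, angles in rad, forces in N, time in s.
With the tool pointing down it reaches from about 0.425 to 1.025 m from the base axis. Payload 9.4 kg.
Tool frame: the origin (TCP) lies midway between the tips of the shut fingers; the grasp point (between the pads) lies 19 mm behind it; z points along the fingers, y is the line along which they close (so a half turn about z gives the same grasp; the last joint's range is limited). The gripper opens to 93 mm and grips with 3 to 60 N. Pads are 15 mm wide; open, the fingers measure 128 mm over their backs; the gripper's body (75 mm by 188 mm) begins 65 mm behind the grasp point.
Start: joints at [1.142, 0.599, -0.003, 1.599, 0.002, 0.943, -0.08], TCP at [0.25, -0.681, 0.219] pointing down, gripper open.
Joint ranges: [-2.57, 2.57], [-0.35, 1.97], [-1.29, 1.29], [0.11, 2.56], [-1.05, 4.19], [0.11, 1.86], [-2.63, 2.63]. Speed limits (rad/s): [2.22, 2.22, 3.01, 3.01, 3.14, 3.14, 3.14].

### API

Orientations are given as [roll, pitch, yaw] about the fixed x, y, z axes, in that order (R = Rz(yaw) Ry(pitch) Rx(roll)).
In Python, from station import bot, capture, job gives the robot as it stands. The module is installed in compiled form; this text tells all that it offers.
- The arm moves only by the shell command python3 -m handwheel 'ROWS' [OPENING] [FORCE]. ROWS is JSON, a list of rows, each an object of numbers: "tx", "ty", "tz": the shift along the tool's x, y, z in mm; "ax", "ay", "az": the turn, a rotation vector about the tool's x, y, z in degrees. In form: [{"tx": .., "ty": .., "tz": .., "ax": .., "ay": .., "az": ..}, ...]. A call has 1 to 12 rows; each row is the pose to reach, as a shift and turn from the pose commanded when the call began, along the tool's axes at that moment; what a row does not reach only later rows make up. A row lasts 1/10 s, in which the tool goes at most 50 mm and 8.59 degrees, less where a joint would pass 70% of its speed; a pose out of reach is approached as far as the arm can. A call with a gripper value outside its range is refused whole. OPENING is the opening in per cent of the stroke, from 0 (shut) to 100 (fully open), set as the call begins (- or left out, the last holds). The fingers move at their own pace and stop on an object; FORCE is the grip in N (left out, the last holds). Time passes only in rows, so rows that repeat a pose let the fingers close. It gives the time, the measured TCP pose, the force, the opening and the grip force at its end, in the units of the state.
- bot.sense(): the state, without advancing time (a new reading comes with each control period).
- capture(name): name is "scene" or "top" or "wrist"; returns a dict with "pixels" (480x640x3 uint8, red, green, blue), "vertical_fov" (degrees; the focal length in pixels is half the picture's height over the tangent of half this angle, whatever the lens; pixels are square), "cx", "cy" (the principal point, pixels), "dist" ([k1, k2, p1, p2, k3] as OpenCV has them; the pictures are not rectified), "rvec" (rotation vector, rad) and "tvec" (3), from world to camera coordinates, as OpenCV has them; the wrist camera has in their place "mount" (4x4, takes a point from camera to tool coordinates, whose origin is the TCP and whose axes are the flange's). Camera axes: x right, y down, z forward; pixel columns grow to the right and rows downward; lengths in m; the calibration is good to about 2 mm. A picture is of the moment at which its call begins: read the wrist's pose just before it. There is no depth.
- job.sign_off(): hands the job in; it is judged then, once.
The state is a dict: "clock": time; "joint_pos": joint angles; "joint_velocities": joint speeds; "effort": joint torques, N m; "tool_pos": TCP position; "eef_rot": TCP orientation; "force": force on the tool from outside, world axes, zero at the start; "ft_torque": the same for the moment, N m; "finger_gap": finger opening in m; "gripper_force": force on a finger pad.
Only numpy, scipy, OpenCV 4.12 (cv2) and the standard library are available. Lean on these libraries where they do the work, as an engineer would, in place of code of your own. Each camera call takes 0.05 s, during which the arm holds its last target. There are 200 camera calls.

### The job

Put the red T-handled rotor key away in its case: slide its steel shaft into the tunnel under the grey hood so that the red bar lies flat in the open bay, and let go of it. Then take the blue flap by its steel handle bar, swing it over and lower it gently, without letting it drop, until it is fully closed over the bay. Leave the three glass weighing bottles and the grease tin standing where they are.

Things in the scene. Friction and masses are not known exactly. Their poses are not given: they have to be found in the camera images.
- case: Key case fixed on the worktop, place and yaw vary. Origin on the worktop under the hinge; x along the hinge, y from grey hood to open bay, z up; mm. Base plate 6 thick, x +-58, y -80..85. Hood y -80..0, 34 high, tunnel in its middle 22 wide, z 6..28, open to the bay, end wall at y -73. Bay y 0..85, open above and at its +y end; side walls x +-(49..55), to z 25
- case_bay (a point): Point on the bay floor, at x = 0, y = 42, z = 6 mm of the case, below where the middle of the red bar belongs (the shaft touches the end wall when the bar's middle is at y = 37). Axes as the case.
- case_hinge (a point): Middle of the flap's hinge axis, x = 0, y = 0, z = 38 mm of the case. The axis runs along the case's x. Axes as the case.
- flap (a joint): Blue flap, 104 mm wide, 5 thick, reaching 85 mm from the hinge, 24 mm skirt under its outer edge; rad: 0 closed, level over the bay; 1.57 upright; 2.88 open, on its stop above the hood, as it starts. Turns freely (friction 0.02 N m, damping 0.02 N m s/rad), about 0.2 kg: falls either way if let go, and slams if let go more than a few mm above closed
- flap_bar (a point): Middle of the flap's steel handle bar: round, 9 mm thick, 122 mm from the hinge and parallel to it, in the flap's plane, free for x = -37..37 mm; 32 mm of open space for a finger between bar and flap edge. At angle a it lies at case y = 122 cos a, z = 38 + 122 sin a mm. Gripped lightly (10 N) it turns between the fingers, so the hand can point down throughout
- rotor_key: Rotor key lying flat, loose, about 0.09 kg, mm: red bar x +-40, y 40..60, z 0..16; square steel shaft x +-4, y -60..40, z 4..12. Origin mid underside; balances near y 40. At first glass stands beside the shaft near the bar: only the shaft's end (y -60..-27) is open to fingers; in the case only the bar is. To grip the bar across its 20 mm, go beside the shaft (x about +-24)
- key_bar (a point): Middle of the key's red bar, x = 0, y = 50, z = 8 mm of the key. Axes as the key.
- squat_bottle: Squat glass weighing bottle, loose, 48 mm wide, 47 mm high, upright. Origin at the middle of its underside.
- round_bottle: Taller glass weighing bottle, loose, 43 mm wide, 53 mm high, upright. Origin at the middle of its underside.
- slim_bottle: Slim glass weighing bottle with something pink in it, loose, 36 mm wide, 64 mm high, upright beside the case bay. Origin at the middle of its underside.
- blue_cap: Spare blue screw cap, loose, 36 mm wide, 20 mm high, lying on the other side of the bay; of no account. Origin at the middle of its underside.
- grease_tin: White tin with blue-grey lid, loose, 58 mm wide, 41 mm high, upright. Origin at the middle of its underside.
Things that resemble listed ones, but are neither listed nor needed, are in the scene too. There is more than one size of the case; the job needs the larger.

How it is judged:
By the outcome, as a careful person would: the job done as asked, in the order asked, and still so for the second after the job is handed in, with the robot touching nothing.
It also fails if it takes over 72 s, if anything falls off the work surface, if the arm or the gripper's body presses on something with over 40 N, if the wrist force passes 120 N, or if a joint passes its speed limit or range.

## Working session

There is one attempt and no reset: what is moved stays moved. The work goes in short steps, Python scripts to look and compute and a shell command to move; the robot and the scene stay as the last step left them, time stands still between calls to the robot, and variables do not carry over. Pictures are saved under pics/ and viewed, at most 10 in all, crops included, and the job is handed in when it is done.

```bash
mkdir -p pics
python3 - <<'E'
from station import bot,capture
import cv2,pickle
s=bot.sense();print(s['clock'],s['tool_pos'],s['eef_rot'],s['finger_gap'])
for n in('scene','top'):
    c=capture(n);pickle.dump(c,open(n+'.pkl','wb'));cv2.imwrite(f'pics/{n}.png',c['pixels'][:,:,::-1])
    print(n,c['vertical_fov'],c['rvec'],c['tvec'],c['dist'])
E
```

```text
0.0 [ 0.24968256 -0.68014878  0.21777677] [-3.14009102e+00  1.18840689e-04  3.51944766e-01] 0.09290287250686939
scene 48.554788138378385 [ 2.24689915 -1.05763727  0.38749058] [-0.25773958  0.42402252  0.58435319] [-0.04036048  0.          0.          0.          0.        ]
top 55.10194283086786 [ 2.16317266 -2.20877928  0.10627669] [0.12366468 0.53968868 0.875153  ] [-0.00899314  0.          0.          0.          0.        ]
```

View pics/top.png

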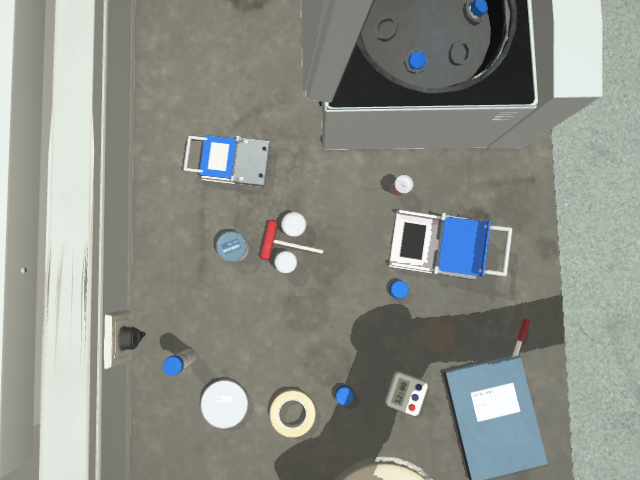

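View pics/scene.png

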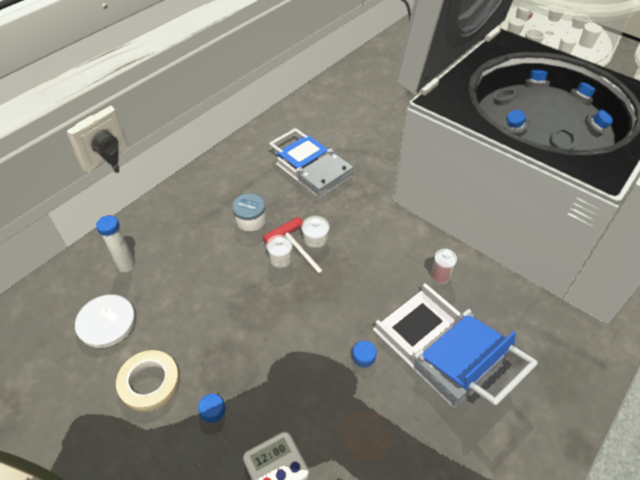

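The top view shows the larger case (bay about 390–437, 211–272; flap lying open to the right), the key bar at about (269,240), and its shaft running to (322,251). The squat and round bottles flank the shaft, the tin is at (232,246), and the slim bottle is at (403,185). I'll zoom in for exact pixels.

```bash
cat > h.py <<'E'
import numpy as np,cv2,pickle
def K(c):
    f=c['pixels'].shape[0]/2/np.tan(np.radians(c['vertical_fov'])/2)
    return np.array([[f,0,c['cx']],[0,f,c['cy']],[0,0,1.]])
def ray(c,px,z,R=None,o=None):
    "pixels -> world xy at height z (R,o: camera-to-world, default from calibration)"
    if R is None:
        R=cv2.Rodrigues(np.array(c['rvec'],float))[0].T;o=-R@np.array(c['tvec'],float).ravel()
    u=cv2.undistortPoints(np.array(px,float).reshape(-1,1,2),K(c),np.array(c['dist'],float)).reshape(-1,2)
    d=np.c_[u,np.ones(len(u))]@R.T
    return (o+d*((z-o[2])/d[:,2])[:,None])[:,:2]
def wristpose(s,c):
    from scipy.spatial.transform import Rotation as Ro
    T=np.eye(4);T[:3,:3]=Ro.from_euler('xyz',s['eef_rot']).as_matrix();T[:3,3]=s['tool_pos']
    T=T@np.array(c['mount']);return T[:3,:3],T[:3,3]
E
python3 - <<'E'
from h import *
c=pickle.load(open('top.pkl','rb'));p=c['pixels']
hsv=cv2.cvtColor(p,cv2.COLOR_RGB2HSV)
m=((hsv[...,0]<8)|(hsv[...,0]>172))&(hsv[...,1]>150);m[:, :240]=0;m[:,300:]=0
pts=np.argwhere(m[200:280])[:,::-1]+[0,200]
r=cv2.minAreaRect(pts.astype(np.float32));print(r,ray(c,cv2.boxPoints(r),.016),ray(c,[r[0]],.016))
print('shaft end',ray(c,[(322,251)],.012))
b=p[195:285,380:520];a=p[205:275,220:330]
cv2.imwrite('pics/case.png',cv2.resize(b,None,fx=5.7,fy=5.7,interpolation=cv2.INTER_CUBIC)[:,:,::-1])
print('case px',ray(c,[(397,211),(390,268),(437,275),(440,214)],.025))
E
```

```text
((268.6245422363281, 239.52706909179688), (9.091988563537598, 39.596885681152344), 12.26477336883545) [[0.51651553 0.22804804]
 [0.59234527 0.21070464]
 [0.58817367 0.19330244]
 [0.51238309 0.2107686 ]] [[0.5522176  0.21073501]]
shaft end [[0.52781061 0.10654252]]
case px [[ 0.60240104 -0.04175434]
 [ 0.49124895 -0.02419529]
 [ 0.47575999 -0.11507498]
 [ 0.59485761 -0.12607991]]
```

View pics/case.png

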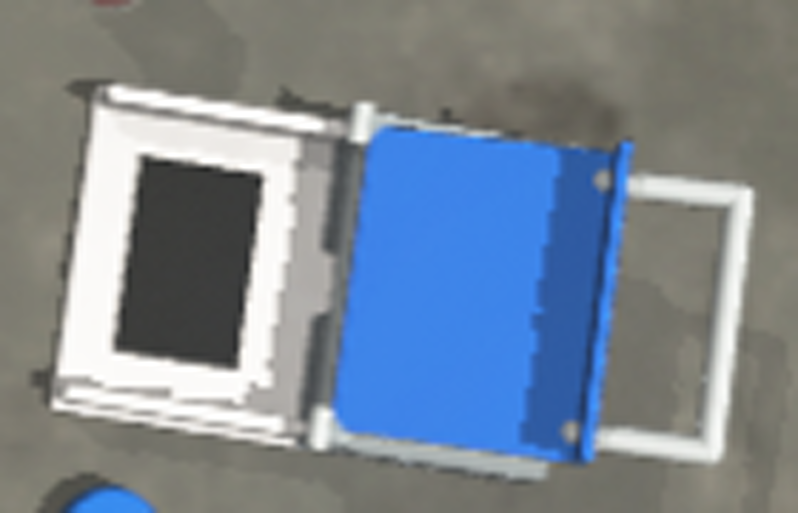

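The crop shows the bay's +y wall tops at crop (105,87) and (52,408), and the hinge knuckles at (363,122) and (321,428). The handle bar runs from (740,190) to (712,455).

Run:
```python
from h import *
c=pickle.load(open('top.pkl','rb'))
f=lambda l:[(380+x/5.7,195+y/5.7) for x,y in l]
w=ray(c,f([(105,87),(52,408)]),.025);h=ray(c,f([(363,122),(321,428)]),.038)
b=ray(c,f([(740,190),(712,455)]),.038+.122*np.sin(2.88))
for n,q in(('wall',w),('hinge',h),('bar',b)):
    d=q[1]-q[0];print(n,q.round(4).tolist(),'mid',q.mean(0).round(4),'len',np.hypot(*d).round(4),'xdir deg',np.degrees(np.arctan2(d[1],d[0])).round(1))
v=w.mean(0)-h.mean(0);print(np.hypot(*v),'ydir',np.degrees(np.arctan2(v[1],v[0])))
v=b.mean(0)-h.mean(0);print(np.hypot(*v),122*np.cos(2.88),'-ydir',np.degrees(np.arctan2(v[1],v[0])))
```

```text
wall [[0.6038, -0.0446], [0.494, -0.0226]] mid [ 0.5489 -0.0336] len 0.112 xdir deg 168.7
hinge [[0.5882, -0.1293], [0.485, -0.1106]] mid [ 0.5366 -0.12  ] len 0.1048 xdir deg 169.7
bar [[0.5591, -0.243], [0.473, -0.2291]] mid [ 0.516 -0.236] len 0.0873 xdir deg 170.8
0.08726793812192685 ydir 81.8966294316561
0.11786234614588592 -117.84947611255292 -ydir -100.05148721963302
```

```bash
python3 -m handwheel '[{"tx":30,"ty":-36,"az":-4},{"tx":60,"ty":-72,"az":-8},{"tx":90,"ty":-108,"az":-14},{"tx":120,"ty":-144,"az":-20},{"tx":150,"ty":-180,"az":-25},{"tx":180,"ty":-216,"az":-30},{"tx":210,"ty":-252,"az":-35},{"tx":240,"ty":-288,"az":-40},{"tx":270,"ty":-324,"az":-45},{"tx":300,"ty":-360,"az":-50},{"tx":330,"ty":-396,"az":-54},{"tx":360,"ty":-432,"az":-57}]' 50 60
python3 - <<'E'
from h import *
from station import bot
s=bot.sense();y=s['eef_rot'][2];print(s['tool_pos'],s['eef_rot'],s['joint_pos'])
d=np.array([.530,.1165])-s['tool_pos'][:2]
print('tx',d@[np.cos(y),np.sin(y)],'ty',d@[np.sin(y),-np.cos(y)])
c=pickle.load(open('top.pkl','rb'))
print(ray(c,[(293,223),(285,262)],.05))
E
```

```text
[ 0.24967358 -0.68018553  0.21784492] [-3.14018961e+00  1.29505175e-04  3.51883788e-01] [ 1.14228962  0.60005041 -0.0025593   1.60004249  0.00180897  0.94291094
 -0.07979993]
tx 0.5377404759902084 ty -0.6512495005635813
[[0.57951901 0.16108349]
 [0.50602568 0.17733956]]validation failed for argument at $[0]...
```

```bash
python3 -m handwheel '[{"tx":30,"ty":-36,"tz":0,"ax":0,"ay":0,"az":-4},{"tx":60,"ty":-72,"tz":0,"ax":0,"ay":0,"az":-8},{"tx":90,"ty":-108,"tz":0,"ax":0,"ay":0,"az":-14},{"tx":120,"ty":-144,"tz":0,"ax":0,"ay":0,"az":-20},{"tx":150,"ty":-180,"tz":0,"ax":0,"ay":0,"az":-25},{"tx":180,"ty":-216,"tz":0,"ax":0,"ay":0,"az":-30},{"tx":210,"ty":-252,"tz":0,"ax":0,"ay":0,"az":-35},{"tx":240,"ty":-288,"tz":0,"ax":0,"ay":0,"az":-40},{"tx":270,"ty":-324,"tz":0,"ax":0,"ay":0,"az":-45},{"tx":300,"ty":-360,"tz":0,"ax":0,"ay":0,"az":-50},{"tx":330,"ty":-396,"tz":0,"ax":0,"ay":0,"az":-54},{"tx":360,"ty":-432,"tz":0,"ax":0,"ay":0,"az":-57}]' 50 60
cat > go.py <<'E'
# usage: go.py x y z yaw_deg : tool-axis shift to a world target
import sys;from h import *;from station import bot
s=bot.sense();y=s['eef_rot'][2];x,Y,z,w=map(float,sys.argv[1:])
d=np.array([x,Y])-s['tool_pos'][:2]
print(s['clock'],'pos',s['tool_pos'].round(4),'rot',np.degrees(s['eef_rot']).round(2),'gap',round(s['finger_gap'],4))
print('tx %.1f ty %.1f tz %.1f az %.1f'%(1e3*(d@[np.cos(y),np.sin(y)]),1e3*(d@[np.sin(y),-np.cos(y)]),1e3*(s['tool_pos'][2]-z),(np.degrees(y)-w+180)%360-180))
E
python3 go.py .53 .1165 .2 77
```

```text
clock: 1.3
tool_pos: [0.4391, -0.1493, 0.2186]
eef_rot: [3.142, 0.0, 1.349]
force: [1.1, 0.2, 0.1]
finger_gap: 0.0462
gripper_force: 0.0
1.3 pos [ 0.4391 -0.1493  0.2186] rot [180.    0.   77.3] gap 0.0462
tx 279.3 ty 30.3 tz 18.6 az 0.3
```

```bash
python3 -m handwheel '[{"tx":40,"ty":4,"tz":0,"ax":0,"ay":0,"az":0},{"tx":85,"ty":9,"tz":0,"ax":0,"ay":0,"az":0},{"tx":130,"ty":14,"tz":0,"ax":0,"ay":0,"az":0},{"tx":175,"ty":19,"tz":0,"ax":0,"ay":0,"az":0},{"tx":220,"ty":24,"tz":5,"ax":0,"ay":0,"az":0},{"tx":255,"ty":28,"tz":10,"ax":0,"ay":0,"az":0},{"tx":279,"ty":30,"tz":15,"ax":0,"ay":0,"az":0},{"tx":279,"ty":30,"tz":18,"ax":0,"ay":0,"az":0}]'
python3 - <<'E'
from station import bot,capture
import cv2,pickle
s=bot.sense();c=capture('wrist');pickle.dump((s,c),open('w1.pkl','wb'));cv2.imwrite('pics/w1.png',c['pixels'][:,:,::-1])
E
```

```text
clock: 2.1
tool_pos: [0.5306, 0.1184, 0.2]
eef_rot: [-3.141, -0.002, 1.351]
force: [-0.1, -0.0, 1.3]
finger_gap: 0.0466
gripper_force: 0.0
```

View pics/w1.png

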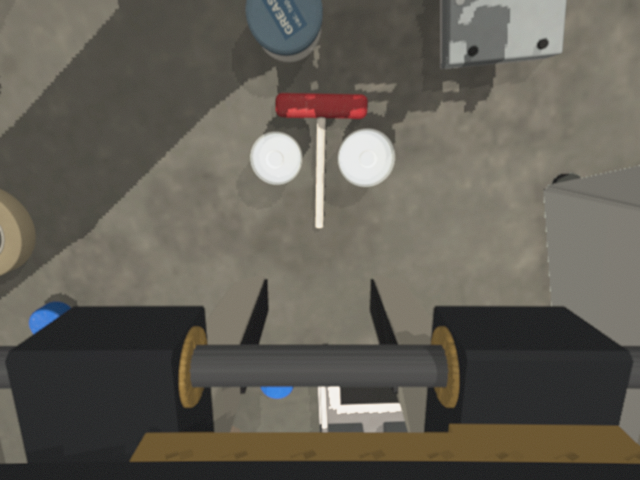

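The wrist view shows the bar at (276–367, 94–118) and the shaft from (321,118) to (319,228), with bottles at (276,158) and (366,157). I'll cross-check these against the top view.

```bash
python3 - <<'E'
from h import *
s,c=pickle.load(open('w1.pkl','rb'));R,o=wristpose(s,c)
e=ray(c,[(319,228),(320.5,130)],.012,R,o);b=ray(c,[(321.5,106)],.016,R,o)
print(o,e,b);d=e[1]-e[0];print(np.degrees(np.arctan2(d[1],d[0])),np.hypot(*(b[0]-e[0])))
print(ray(c,[(319,228),(320.5,130)],.012,R,o).mean(0))
hsv=cv2.cvtColor(c['pixels'],cv2.COLOR_RGB2HSV);m=((hsv[...,0]<8)|(hsv[...,0]>172))&(hsv[...,1]>130);m[150:]=0
r=cv2.minAreaRect(np.argwhere(m)[:,::-1].astype(np.float32));q=ray(c,cv2.boxPoints(r),.016,R,o);print(r,q.mean(0),q)
E
python3 go.py .5285 .116 .009 77
```

```text
[0.54577693 0.18648869 0.3670285 ] [[0.52731288 0.1040489 ]
 [0.54777446 0.18987543]] [[0.55283999 0.20885317]]
76.59063937595322 0.1078682994682159
[0.53754367 0.14696216]
((320.999755859375, 105.51469421386719), (90.2108383178711, 24.08563232421875), 0.8425242304801941) [0.55249429 0.20922177] [[0.51255449 0.20874622]
 [0.5176265  0.22748162]
 [0.59184849 0.20984235]
 [0.58794767 0.19081691]]
2.15 pos [0.5298 0.1159 0.1995] rot [-179.92    0.     77.33] gap 0.0463
tx -0.2 ty -1.3 tz 190.5 az 0.3
```

```bash
python3 -m handwheel '[{"tx":1,"ty":0,"tz":40,"ax":0,"ay":0,"az":0.5},{"tx":1,"ty":0,"tz":85,"ax":0,"ay":0,"az":0.5},{"tx":1,"ty":0,"tz":130,"ax":0,"ay":0,"az":0.5},{"tx":1,"ty":0,"tz":165,"ax":0,"ay":0,"az":0.5},{"tx":1,"ty":0,"tz":185,"ax":0,"ay":0,"az":0.5},{"tx":1,"ty":0,"tz":196,"ax":0,"ay":0,"az":0.5},{"tx":1,"ty":0,"tz":196,"ax":0,"ay":0,"az":0.5}]' 50 60
python3 -m handwheel '[{"tx":0,"ty":0,"tz":0,"ax":0,"ay":0,"az":0},{"tx":0,"ty":0,"tz":0,"ax":0,"ay":0,"az":0},{"tx":0,"ty":0,"tz":0,"ax":0,"ay":0,"az":0},{"tx":0,"ty":0,"tz":0,"ax":0,"ay":0,"az":0},{"tx":0,"ty":0,"tz":0,"ax":0,"ay":0,"az":0},{"tx":0,"ty":0,"tz":0,"ax":0,"ay":0,"az":0}]' 0 60
```

```text
clock: 2.85
tool_pos: [0.5296, 0.1142, 0.0036]
eef_rot: [-3.14, 0.002, 1.337]
force: [-0.3, 0.2, -0.9]
finger_gap: 0.0465
gripper_force: 0.0
clock: 3.45
tool_pos: [0.5305, 0.1153, 0.0048]
eef_rot: [3.141, -0.0, 1.338]
force: [0.5, -0.9, -0.0]
finger_gap: 0.0048
gripper_force: 60.0
```

```bash
python3 -m handwheel '[{"tx":0,"ty":0,"tz":-5,"ax":0,"ay":0,"az":0},{"tx":0,"ty":0,"tz":-12,"ax":0,"ay":0,"az":0},{"tx":0,"ty":0,"tz":-25,"ax":0,"ay":0,"az":0},{"tx":0,"ty":0,"tz":-40,"ax":0,"ay":0,"az":0},{"tx":0,"ty":0,"tz":-60,"ax":0,"ay":0,"az":0},{"tx":0,"ty":0,"tz":-80,"ax":0,"ay":0,"az":0},{"tx":0,"ty":0,"tz":-100,"ax":0,"ay":0,"az":0},{"tx":0,"ty":0,"tz":-115,"ax":0,"ay":0,"az":0},{"tx":0,"ty":0,"tz":-122,"ax":0,"ay":0,"az":0},{"tx":0,"ty":0,"tz":-122,"ax":0,"ay":0,"az":0}]'
python3 - <<'E'
from station import bot,capture
import cv2,pickle
s=bot.sense();c=capture('scene');pickle.dump((s,c),open('s2.pkl','wb'));cv2.imwrite('pics/s2.png',cv2.resize(c['pixels'][100:340,200:500],None,fx=2,fy=2)[:,:,::-1])
E
```

```text
clock: 4.45
tool_pos: [0.5309, 0.1153, 0.128]
eef_rot: [3.14, -0.001, 1.338]
force: [0.6, 0.1, -1.3]
finger_gap: 0.0043
gripper_force: 60.0
```

View pics/s2.png

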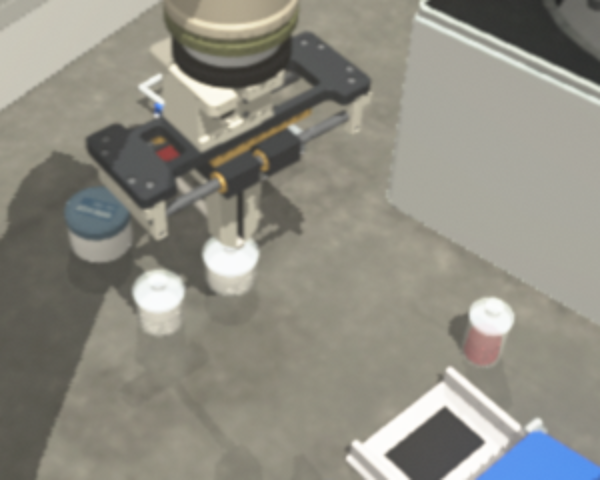

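The key has left the table: the red bar shows behind the gripper at crop (168,152), and all the bottles are still standing. I'll get the droop from the bar's apparent length in the wrist camera.

Run:
```python
from h import *
from station import bot,capture
s=bot.sense();c=capture('wrist');pickle.dump((s,c),open('w3.pkl','wb'))
hsv=cv2.cvtColor(c['pixels'],cv2.COLOR_RGB2HSV);m=((hsv[...,0]<8)|(hsv[...,0]>172))&(hsv[...,1]>130)
n,l,st,ce=cv2.connectedComponentsWithStats(m.astype(np.uint8));i=1+st[1:,4].argmax();print(st[i])
r=cv2.minAreaRect(np.argwhere(l==i)[:,::-1].astype(np.float32));R,o=wristpose(s,c);print(r,o)
for z in(.10,.12,.13,.14,.15):
    q=ray(c,cv2.boxPoints(r),z,R,o);print(z,'len',max(np.hypot(*(q[0]-q[1])),np.hypot(*(q[1]-q[2]))).round(4),q.mean(0).round(4))
```

```text
[  215    32   208    57 11167]
((318.4281005859375, 60.444671630859375), (206.99656677246094, 55.95860290527344), 0.33118578791618347) [0.54645657 0.18336271 0.29397082]
0.1 len 0.0929 [0.5538 0.2145]
0.12 len 0.0833 [0.553  0.2113]
0.13 len 0.0785 [0.5527 0.2097]
0.14 len 0.0737 [0.5523 0.2081]
0.15 len 0.0689 [0.5519 0.2065]
```

```bash
python3 -m handwheel '[{"tx":-15,"ty":4,"tz":0,"ax":0,"ay":0,"az":-1},{"tx":-40,"ty":10,"tz":0,"ax":0,"ay":0,"az":-2},{"tx":-70,"ty":18,"tz":0,"ax":0,"ay":0,"az":-3.5},{"tx":-95,"ty":24,"tz":0,"ax":0,"ay":0,"az":-3.5},{"tx":-107,"ty":27,"tz":0,"ax":0,"ay":0,"az":-3.5},{"tx":-107,"ty":27,"tz":25,"ax":0,"ay":0,"az":-3.5},{"tx":-107,"ty":27,"tz":55,"ax":0,"ay":0,"az":-3.5},{"tx":-107,"ty":27,"tz":85,"ax":0,"ay":0,"az":-3.5},{"tx":-107,"ty":27,"tz":100,"ax":0,"ay":0,"az":-3.5},{"tx":-107,"ty":27,"tz":110,"ax":0,"ay":0,"az":-3.5},{"tx":-107,"ty":27,"tz":116,"ax":0,"ay":0,"az":-3.5},{"tx":-107,"ty":27,"tz":121,"ax":0,"ay":0,"az":-3.5}]'
python3 -m handwheel '[{"tx":0,"ty":0,"tz":0,"ax":0,"ay":0,"az":0},{"tx":0,"ty":0,"tz":0,"ax":0,"ay":0,"az":0},{"tx":0,"ty":0,"tz":0,"ax":0,"ay":0,"az":0},{"tx":0,"ty":0,"tz":0,"ax":0,"ay":0,"az":0}]' 50 60
python3 -m handwheel '[{"tx":0,"ty":0,"tz":-30,"ax":0,"ay":0,"az":0},{"tx":0,"ty":0,"tz":-70,"ax":0,"ay":0,"az":0},{"tx":0,"ty":0,"tz":-115,"ax":0,"ay":0,"az":0},{"tx":-30,"ty":0,"tz":-160,"ax":0,"ay":0,"az":0},{"tx":-60,"ty":0,"tz":-195,"ax":0,"ay":0,"az":0},{"tx":-60,"ty":0,"tz":-200,"ax":0,"ay":0,"az":0},{"tx":-60,"ty":0,"tz":-200,"ax":0,"ay":0,"az":0}]'
python3 - <<'E'
from h import *
from station import bot,capture
s=bot.sense();c=capture('wrist');pickle.dump((s,c),open('w4.pkl','wb'));cv2.imwrite('pics/w4.png',c['pixels'][:,:,::-1])
hsv=cv2.cvtColor(c['pixels'],cv2.COLOR_RGB2HSV);m=((hsv[...,0]<8)|(hsv[...,0]>172))&(hsv[...,1]>130)
n,l,st,ce=cv2.connectedComponentsWithStats(m.astype(np.uint8));i=1+st[1:,4].argmax();print(st[i])
r=cv2.minAreaRect(np.argwhere(l==i)[:,::-1].astype(np.float32));R,o=wristpose(s,c);q=ray(c,cv2.boxPoints(r),.016,R,o);print(r,q,q.mean(0))
E
```

```text
clock: 5.75
tool_pos: [0.5321, 0.0054, 0.0054]
eef_rot: [3.142, -0.0, 1.399]
force: [-0.0, 0.1, 0.4]
finger_gap: 0.0041
gripper_force: 60.0
clock: 6.15
tool_pos: [0.5323, 0.0049, 0.0061]
eef_rot: [3.141, -0.0, 1.399]
force: [0.1, -0.2, 0.7]
finger_gap: 0.0314
gripper_force: 0.0
clock: 6.85
tool_pos: [0.5221, -0.0551, 0.207]
eef_rot: [3.138, 0.0, 1.396]
force: [-0.3, 0.9, -0.2]
finger_gap: 0.0466
gripper_force: 0.0
[ 269   10   95   28 2488]
((316.0, 23.5), (27.0, 94.0), 90.0) [[0.51149373 0.11648654]
 [0.58711412 0.10322461]
 [0.58428667 0.08354565]
 [0.50735036 0.09705099]] [0.54756122 0.10007695]
```

View pics/w4.png

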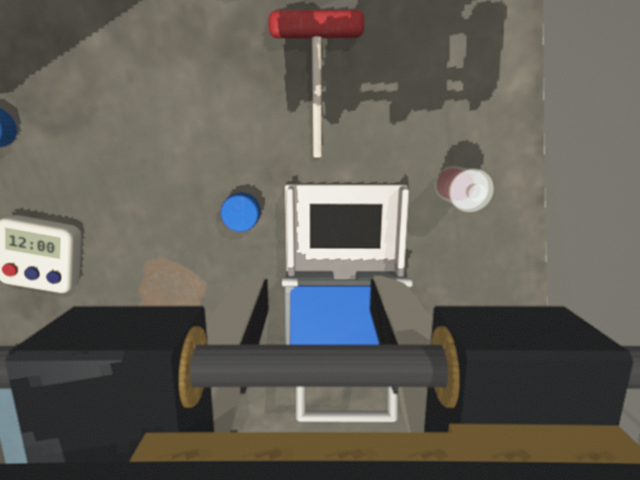

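The key lies flat, with its bar at (316,23) and its shaft end at (317,157). The bay's wall tops start at (286–297,185) and (398–408,185), and the hinge line is at row 282 (x 283–411). I'll work out the case axis and key axis from this view.

Run:
```python
from h import *
s,c=pickle.load(open('w4.pkl','rb'));R,o=wristpose(s,c)
W=ray(c,[(286,185),(408,185)],.025,R,o);W2=ray(c,[(289,272),(404,272)],.025,R,o);H=ray(c,[(283,282.5),(411,282.5)],.038,R,o)
k=ray(c,[(317,157),(317,45)],.012,R,o)
a=lambda d:np.degrees(np.arctan2(d[1],d[0])).round(2)
print('W',W,np.hypot(*(W[1]-W[0])),a(W[1]-W[0]));print('H',H,np.hypot(*(H[1]-H[0])),a(H[1]-H[0]),H.mean(0))
print('axis',a(W.mean(0)-H.mean(0)),np.hypot(*(W.mean(0)-H.mean(0))),'W mid',W.mean(0))
print('key',k,a(k[1]-k[0]))
```

```text
W [[ 0.4981541  -0.02466681]
 [ 0.60540271 -0.04364983]] 0.10891566061123703 -10.04
H [[ 0.47933743 -0.11051381]
 [ 0.59510157 -0.13099777]] 0.11756244790262946 -10.03 [ 0.5372195  -0.12075579]
axis 80.46 0.0878127784372022 W mid [ 0.5517784  -0.03415832]
key [[ 0.52954035 -0.00607649]
 [ 0.54571199  0.08505127]] 79.94
```

```bash
python3 go.py .5244 .1054 .003 170
```

```text
6.9 pos [ 0.5216 -0.0541  0.2058] rot [179.94  -0.    80.11] gap 0.0464
tx 157.6 ty -24.7 tz 202.8 az -89.9
```

```bash
python3 -m handwheel '[{"tx":14,"ty":-2,"tz":0,"ax":0,"ay":0,"az":-8},{"tx":28,"ty":-4,"tz":0,"ax":0,"ay":0,"az":-16},{"tx":44,"ty":-7,"tz":0,"ax":0,"ay":0,"az":-24},{"tx":60,"ty":-9,"tz":10,"ax":0,"ay":0,"az":-32},{"tx":76,"ty":-12,"tz":20,"ax":0,"ay":0,"az":-40},{"tx":92,"ty":-14,"tz":30,"ax":0,"ay":0,"az":-48},{"tx":108,"ty":-17,"tz":40,"ax":0,"ay":0,"az":-56},{"tx":124,"ty":-19,"tz":50,"ax":0,"ay":0,"az":-64},{"tx":140,"ty":-22,"tz":60,"ax":0,"ay":0,"az":-72},{"tx":150,"ty":-24,"tz":70,"ax":0,"ay":0,"az":-80},{"tx":158,"ty":-25,"tz":80,"ax":0,"ay":0,"az":-87},{"tx":158,"ty":-25,"tz":85,"ax":0,"ay":0,"az":-90}]' 40
python3 go.py .5244 .1054 .003 170
```

```text
clock: 8.1
tool_pos: [0.5224, 0.1088, 0.1182]
eef_rot: [3.14, -0.004, 2.979]
force: [0.4, -0.9, -0.0]
finger_gap: 0.0375
gripper_force: 0.0
8.1 pos [0.5224 0.1088 0.1182] rot [179.93  -0.23 170.67] gap 0.0375
tx -2.5 ty -3.0 tz 115.2 az 0.7
```

```bash
python3 -m handwheel '[{"tx":0,"ty":0,"tz":30,"ax":0,"ay":0,"az":0},{"tx":0,"ty":0,"tz":50,"ax":0,"ay":0,"az":0},{"tx":0,"ty":0,"tz":60,"ax":0,"ay":0,"az":0},{"tx":0,"ty":0,"tz":60,"ax":0,"ay":0,"az":0}]'
python3 go.py .5244 .1054 .003 170
```

```text
clock: 8.5
tool_pos: [0.5225, 0.1069, 0.0587]
eef_rot: [-3.141, -0.004, 2.972]
force: [-0.4, -0.3, -0.1]
finger_gap: 0.0374
gripper_force: 0.0
8.5 pos [0.5225 0.1069 0.0587] rot [-179.96   -0.22  170.29] gap 0.0374
tx -2.1 ty -1.1 tz 55.7 az 0.3
```

```bash
python3 -m handwheel '[{"tx":-2,"ty":-1,"tz":25,"ax":0,"ay":0,"az":0.3},{"tx":-2,"ty":-1,"tz":43,"ax":0,"ay":0,"az":0.3},{"tx":-2,"ty":-1,"tz":52,"ax":0,"ay":0,"az":0.3},{"tx":-2,"ty":-1,"tz":55,"ax":0,"ay":0,"az":0.3},{"tx":-2,"ty":-1,"tz":55,"ax":0,"ay":0,"az":0.3}]'
python3 -m handwheel '[{"tx":0,"ty":0,"tz":0,"ax":0,"ay":0,"az":0},{"tx":0,"ty":0,"tz":0,"ax":0,"ay":0,"az":0},{"tx":0,"ty":0,"tz":0,"ax":0,"ay":0,"az":0},{"tx":0,"ty":0,"tz":0,"ax":0,"ay":0,"az":0},{"tx":0,"ty":0,"tz":0,"ax":0,"ay":0,"az":0}]' 0 60
python3 -m handwheel '[{"tx":0,"ty":0,"tz":-3,"ax":0,"ay":0,"az":0},{"tx":0,"ty":0,"tz":-7,"ax":0,"ay":0,"az":0},{"tx":0,"ty":0,"tz":-10,"ax":0,"ay":0,"az":0},{"tx":0,"ty":0,"tz":-10,"ax":0,"ay":0,"az":0}]'
python3 go.py .537 -.08 .01 170
```

```text
clock: 9.0
tool_pos: [0.5259, 0.1049, 0.0059]
eef_rot: [3.141, 0.0, 2.965]
force: [0.0, 0.4, -0.1]
finger_gap: 0.0371
gripper_force: 0.0
clock: 9.5
tool_pos: [0.5262, 0.1046, 0.0061]
eef_rot: [3.141, 0.001, 2.964]
force: [0.1, -0.2, 5.0]
finger_gap: 0.0185
gripper_force: 59.9
clock: 9.9
tool_pos: [0.526, 0.1045, 0.016]
eef_rot: [3.141, 0.0, 2.964]
force: [0.5, 0.5, -1.2]
finger_gap: 0.0188
gripper_force: 59.9
9.9 pos [0.526  0.1045 0.016 ] rot [1.7999e+02 2.0000e-02 1.6984e+02] gap 0.0188
tx -43.3 ty -179.6 tz 6.0 az -0.2
```

```bash
python3 -m handwheel '[{"tx":0,"ty":-12,"tz":0,"ax":0,"ay":0,"az":0},{"tx":-8,"ty":-28,"tz":0,"ax":0,"ay":0,"az":0},{"tx":-18,"ty":-44,"tz":0,"ax":0,"ay":0,"az":0},{"tx":-25,"ty":-58,"tz":0,"ax":0,"ay":0,"az":0},{"tx":-27,"ty":-70,"tz":0,"ax":0,"ay":0,"az":0},{"tx":-27,"ty":-75,"tz":0,"ax":0,"ay":0,"az":0},{"tx":-27,"ty":-75,"tz":0,"ax":0,"ay":0,"az":0}]'
python3 - <<'E'
from h import *
from station import bot,capture
s=bot.sense();c=capture('top');pickle.dump((s,c),open('t5.pkl','wb'))
w=capture('scene');pickle.dump((s,w),open('s5.pkl','wb'))
a=cv2.resize(c['pixels'][180:300,340:480],(560,480));b=cv2.resize(w['pixels'][240:420,340:550],(560,480))
cv2.imwrite('pics/t5.png',cv2.resize(np.hstack([a,b]),(800,343))[:,:,::-1]);print(s['tool_pos'])
E
```

```text
clock: 10.6
tool_pos: [0.5385, 0.0249, 0.0155]
eef_rot: [-3.141, -0.001, 2.963]
force: [-0.4, 0.0, -1.3]
finger_gap: 0.0185
gripper_force: 59.9
[0.53854011 0.02491042 0.01545713]
```

View pics/t5.png

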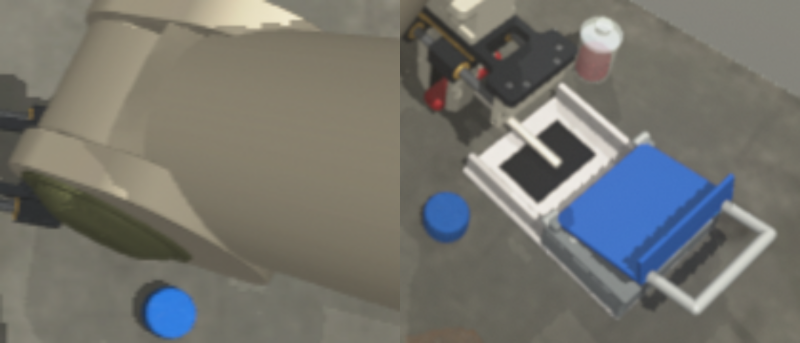

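The scene view shows the shaft over the bay, with its end at crop (558,163), about scene pixel (423,325.5). It's heading for the tunnel, level, and the slim bottle is clear. I'll check the lateral offset.

Run:
```python
from h import *
s,c=pickle.load(open('s5.pkl','rb'))
f=lambda l:[(340+(x-400)*.525,240+y*180/343) for x,y in l]
a=np.radians(-10);A=np.array([[np.cos(a),np.sin(a)],[-np.sin(a),np.cos(a)]])
cs=lambda p:((p-[.537,-.119])@A.T*1e3).round(1)
print('shaft end/near',cs(ray(c,f([(558,163),(513,121)]),.0215)))
print('wall ends outer',cs(ray(c,f([(467,172),(563,86)]),.025)),'tool',cs(s['tool_pos'][:2]))
```

```text
shaft end/near [[-4.7 31.1]
 [-3.7 81.7]]
wall ends outer [[-66.7  70.8]
 [ 50.9  77.4]] tool [-23.5 142. ]
```

```bash
python3 -m handwheel '[{"tx":0,"ty":-8,"tz":0,"ax":0,"ay":0,"az":0},{"tx":0,"ty":-18,"tz":0,"ax":0,"ay":0,"az":0},{"tx":0,"ty":-28,"tz":0,"ax":0,"ay":0,"az":0},{"tx":0,"ty":-38,"tz":0,"ax":0,"ay":0,"az":0},{"tx":0,"ty":-48,"tz":0,"ax":0,"ay":0,"az":0},{"tx":0,"ty":-58,"tz":0,"ax":0,"ay":0,"az":0},{"tx":0,"ty":-64,"tz":0,"ax":0,"ay":0,"az":0},{"tx":0,"ty":-66,"tz":0,"ax":0,"ay":0,"az":0}]'
python3 -m handwheel '[{"tx":0,"ty":-8,"tz":0,"ax":0,"ay":0,"az":0},{"tx":0,"ty":-16,"tz":0,"ax":0,"ay":0,"az":0},{"tx":0,"ty":-24,"tz":0,"ax":0,"ay":0,"az":0},{"tx":0,"ty":-29,"tz":0,"ax":0,"ay":0,"az":0},{"tx":0,"ty":-31,"tz":0,"ax":0,"ay":0,"az":0},{"tx":0,"ty":-32,"tz":0,"ax":0,"ay":0,"az":0}]'
```

```text
clock: 11.5
tool_pos: [0.5274, -0.0401, 0.0156]
eef_rot: [-3.141, -0.0, 2.963]
force: [0.1, 0.1, -1.2]
finger_gap: 0.0189
gripper_force: 59.9
clock: 12.1
tool_pos: [0.522, -0.0708, 0.0156]
eef_rot: [3.142, 0.0, 2.964]
force: [-0.1, 0.2, -1.0]
finger_gap: 0.0184
gripper_force: 59.9
```

```bash
python3 -m handwheel '[{"tx":0,"ty":-2,"tz":0,"ax":0,"ay":0,"az":0},{"tx":0,"ty":-3,"tz":1,"ax":0,"ay":0,"az":0},{"tx":0,"ty":-3,"tz":2,"ax":0,"ay":0,"az":0},{"tx":0,"ty":-3,"tz":3,"ax":0,"ay":0,"az":0},{"tx":0,"ty":-3,"tz":3.5,"ax":0,"ay":0,"az":0},{"tx":0,"ty":-3,"tz":3.5,"ax":0,"ay":0,"az":0}]'
```

```text
clock: 12.7
tool_pos: [0.5215, -0.0733, 0.0122]
eef_rot: [-3.141, 0.0, 2.965]
force: [-0.1, 0.3, 2.3]
finger_gap: 0.0188
gripper_force: 59.9
```

Force is +2.3 N, so it's touching the floor. I'll release with a small opening (about 33 mm) and rise.

```bash
python3 -m handwheel '[{"tx":0,"ty":0,"tz":0,"ax":0,"ay":0,"az":0},{"tx":0,"ty":0,"tz":0,"ax":0,"ay":0,"az":0},{"tx":0,"ty":0,"tz":0,"ax":0,"ay":0,"az":0}]' 33 10
python3 -m handwheel '[{"tx":0,"ty":0,"tz":-10,"ax":0,"ay":0,"az":0},{"tx":0,"ty":0,"tz":-30,"ax":0,"ay":0,"az":0},{"tx":0,"ty":0,"tz":-70,"ax":0,"ay":0,"az":0},{"tx":0,"ty":0,"tz":-115,"ax":0,"ay":0,"az":0},{"tx":0,"ty":0,"tz":-160,"ax":0,"ay":0,"az":0},{"tx":0,"ty":0,"tz":-190,"ax":0,"ay":0,"az":0},{"tx":0,"ty":0,"tz":-200,"ax":0,"ay":0,"az":0},{"tx":0,"ty":0,"tz":-200,"ax":0,"ay":0,"az":0}]'
python3 - <<'E'
from h import *
from station import bot,capture
s=bot.sense();c=capture('wrist');pickle.dump((s,c),open('w6.pkl','wb'))
w=capture('scene');pickle.dump((s,w),open('s6.pkl','wb'))
a=cv2.resize(c['pixels'],(480,360));b=cv2.resize(w['pixels'][240:420,340:550],(420,360))
cv2.imwrite('pics/t6.png',cv2.resize(np.hstack([a,b]),(800,320))[:,:,::-1])
E
python3 go.py .516 -.238 .05 170
```

```text
clock: 13.0
tool_pos: [0.5215, -0.0735, 0.0121]
eef_rot: [-3.142, -0.0, 2.965]
force: [-0.7, -0.2, -0.3]
finger_gap: 0.0305
gripper_force: 0.0
clock: 13.8
tool_pos: [0.5218, -0.0738, 0.2135]
eef_rot: [-3.141, 0.002, 2.964]
force: [1.0, -0.7, -0.1]
finger_gap: 0.0308
gripper_force: 0.0
13.9 pos [ 0.5208 -0.0739  0.2113] rot [-1.7998e+02 -7.0000e-02  1.6984e+02] gap 0.0307
tx -24.2 ty -162.4 tz 161.3 az -0.2
```

View pics/t6.png

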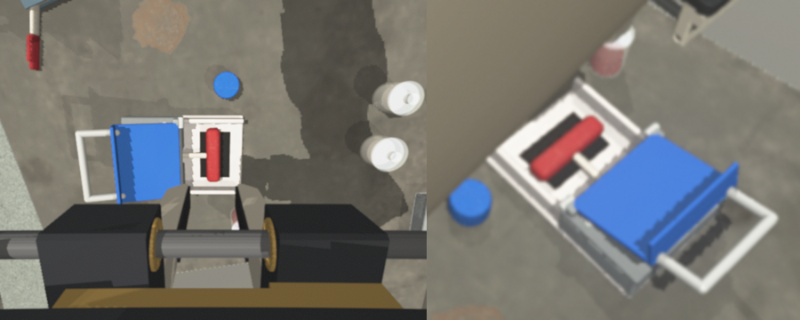

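The key lies in the bay with its shaft in the tunnel. The flap's handle bar runs from (80,132) to (86,201) in the left half. I'll check the red bar and the handle position.

Run:
```python
from h import *
s,c=pickle.load(open('w6.pkl','rb'));R,o=wristpose(s,c)
a=np.radians(-10);A=np.array([[np.cos(a),np.sin(a)],[-np.sin(a),np.cos(a)]])
cs=lambda p:((p-[.537,-.119])@A.T*1e3).round(1)
hsv=cv2.cvtColor(c['pixels'],cv2.COLOR_RGB2HSV);m=((hsv[...,0]<8)|(hsv[...,0]>172))&(hsv[...,1]>130);m[:,:200]=0
n,l,st,ce=cv2.connectedComponentsWithStats(m.astype(np.uint8));i=1+st[1:,4].argmax()
r=cv2.minAreaRect(np.argwhere(l==i)[:,::-1].astype(np.float32))
print('key',cs(ray(c,cv2.boxPoints(r),.022,R,o)),cs(ray(c,[r[0]],.022,R,o)))
b=ray(c,[(121,198),(130,301)],.0696,R,o);print('bar',b,cs(b),b.mean(0))
```

```text
key [[-41.   31. ]
 [-40.9  51.3]
 [ 35.3  51.7]
 [ 35.2  30.3]] [[-3.9 41.1]]
bar [[ 0.47302271 -0.22643744]
 [ 0.55993875 -0.24602104]] [[ -44.3 -116.9]
 [  44.6 -121.1]] [ 0.51648073 -0.23622924]
```

```bash
python3 -m handwheel '[{"tx":-5,"ty":-30,"tz":0,"ax":0,"ay":0,"az":-0.2},{"tx":-11,"ty":-75,"tz":0,"ax":0,"ay":0,"az":-0.2},{"tx":-18,"ty":-120,"tz":10,"ax":0,"ay":0,"az":-0.2},{"tx":-24,"ty":-150,"tz":35,"ax":0,"ay":0,"az":-0.2},{"tx":-24,"ty":-160,"tz":65,"ax":0,"ay":0,"az":-0.2},{"tx":-24,"ty":-160,"tz":90,"ax":0,"ay":0,"az":-0.2},{"tx":-24,"ty":-160,"tz":100,"ax":0,"ay":0,"az":-0.2},{"tx":-24,"ty":-160,"tz":100,"ax":0,"ay":0,"az":-0.2}]' 24 10
python3 go.py .5165 -.2357 .0515 170
```

```text
clock: 14.7
tool_pos: [0.5158, -0.2342, 0.11]
eef_rot: [3.14, -0.004, 2.969]
force: [0.4, 0.0, 0.3]
finger_gap: 0.0221
gripper_force: 0.0
14.7 pos [ 0.5158 -0.2342  0.11  ] rot [179.92  -0.23 170.14] gap 0.0221
tx -0.9 ty -1.4 tz 58.5 az 0.1
```

```bash
python3 -m handwheel '[{"tx":-1,"ty":-1,"tz":10,"ax":0,"ay":0,"az":0},{"tx":-1,"ty":-1,"tz":25,"ax":0,"ay":0,"az":0},{"tx":-1,"ty":-1,"tz":40,"ax":0,"ay":0,"az":0},{"tx":-1,"ty":-1,"tz":52,"ax":0,"ay":0,"az":0},{"tx":-1,"ty":-1,"tz":58,"ax":0,"ay":0,"az":0},{"tx":-1,"ty":-1,"tz":58,"ax":0,"ay":0,"az":0}]'
python3 -m handwheel '[{"tx":0,"ty":0,"tz":0,"ax":0,"ay":0,"az":0},{"tx":0,"ty":0,"tz":0,"ax":0,"ay":0,"az":0},{"tx":0,"ty":0,"tz":0,"ax":0,"ay":0,"az":0},{"tx":0,"ty":0,"tz":0,"ax":0,"ay":0,"az":0}]' 0 10
```

```text
clock: 15.3
tool_pos: [0.5173, -0.2361, 0.0531]
eef_rot: [3.141, -0.001, 2.968]
force: [0.5, -0.3, -0.3]
finger_gap: 0.0221
gripper_force: 0.0
clock: 15.7
tool_pos: [0.5182, -0.2354, 0.0545]
eef_rot: [3.14, 0.001, 2.969]
force: [1.3, 4.5, 0.5]
finger_gap: 0.0089
gripper_force: 10.0
```

```bash
python3 -m handwheel '[{"tx":0,"ty":3.2,"tz":-10.1,"ax":0,"ay":0,"az":0},{"tx":0,"ty":8.1,"tz":-21.9,"ax":0,"ay":0,"az":0},{"tx":0,"ty":14.3,"tz":-33,"ax":0,"ay":0,"az":0},{"tx":0,"ty":21.7,"tz":-43.5,"ax":0,"ay":0,"az":0},{"tx":0,"ty":30,"tz":-53.1,"ax":0,"ay":0,"az":0},{"tx":0,"ty":30,"tz":-53.1,"ax":0,"ay":0,"az":0}]'
python3 go.py .5212 -.2056 .1 170
```

```text
clock: 16.3
tool_pos: [0.5236, -0.2056, 0.1084]
eef_rot: [3.141, 0.001, 2.97]
force: [2.0, 4.0, -6.7]
finger_gap: 0.0082
gripper_force: 10.0
16.3 pos [ 0.5236 -0.2056  0.1084] rot [1.7998e+02 8.0000e-02 1.7014e+02] gap 0.0082
tx 2.3 ty -0.4 tz 8.4 az 0.1
```

```bash
python3 -m handwheel '[{"tx":0,"ty":9.4,"tz":-8.8,"ax":0,"ay":0,"az":0},{"tx":0,"ty":19.6,"tz":-16.4,"ax":0,"ay":0,"az":0},{"tx":0,"ty":30.5,"tz":-23,"ax":0,"ay":0,"az":0},{"tx":0,"ty":42.1,"tz":-28.4,"ax":0,"ay":0,"az":0},{"tx":0,"ty":54.2,"tz":-32.6,"ax":0,"ay":0,"az":0},{"tx":0,"ty":66.6,"tz":-35.4,"ax":0,"ay":0,"az":0},{"tx":0,"ty":79.3,"tz":-37,"ax":0,"ay":0,"az":0},{"tx":0,"ty":92.1,"tz":-37.2,"ax":0,"ay":0,"az":0},{"tx":0,"ty":92.1,"tz":-37.2,"ax":0,"ay":0,"az":0}]'
```

```text
clock: 17.2
tool_pos: [0.5397, -0.1134, 0.1447]
eef_rot: [3.14, 0.001, 2.971]
force: [1.7, 0.8, 9.3]
finger_gap: 0.0084
gripper_force: 10.0
```

```bash
python3 -m handwheel '[{"tx":0,"ty":12.7,"tz":1.1,"ax":0,"ay":0,"az":0},{"tx":0,"ty":25.2,"tz":3.5,"ax":0,"ay":0,"az":0},{"tx":0,"ty":37.4,"tz":7.3,"ax":0,"ay":0,"az":0},{"tx":0,"ty":49.2,"tz":12.2,"ax":0,"ay":0,"az":0},{"tx":0,"ty":60.3,"tz":18.4,"ax":0,"ay":0,"az":0},{"tx":0,"ty":70.8,"tz":25.8,"ax":0,"ay":0,"az":0},{"tx":0,"ty":80.4,"tz":34.1,"ax":0,"ay":0,"az":0},{"tx":0,"ty":89.2,"tz":43.5,"ax":0,"ay":0,"az":0},{"tx":0,"ty":96.8,"tz":53.7,"ax":0,"ay":0,"az":0},{"tx":0,"ty":96.8,"tz":53.7,"ax":0,"ay":0,"az":0}]'
```

```text
clock: 18.2
tool_pos: [0.5552, -0.0195, 0.0892]
eef_rot: [3.141, -0.002, 2.97]
force: [2.8, 0.7, -0.4]
finger_gap: 0.0084
gripper_force: 10.0
```

```bash
python3 -m handwheel '[{"tx":0,"ty":6.6,"tz":10.9,"ax":0,"ay":0,"az":0},{"tx":0,"ty":12,"tz":22.5,"ax":0,"ay":0,"az":0},{"tx":0,"ty":15.6,"tz":32,"ax":0,"ay":0,"az":0},{"tx":0,"ty":17.9,"tz":41,"ax":0,"ay":0,"az":0},{"tx":0,"ty":19.4,"tz":49,"ax":0,"ay":0,"az":0},{"tx":0,"ty":20.2,"tz":55.5,"ax":0,"ay":0,"az":0},{"tx":0,"ty":20.6,"tz":60,"ax":0,"ay":0,"az":0},{"tx":0,"ty":20.8,"tz":63,"ax":0,"ay":0,"az":0},{"tx":0,"ty":20.8,"tz":63,"ax":0,"ay":0,"az":0}]'
python3 -m handwheel '[{"tx":0,"ty":0,"tz":1,"ax":0,"ay":0,"az":0},{"tx":0,"ty":0,"tz":2,"ax":0,"ay":0,"az":0},{"tx":0,"ty":0,"tz":3,"ax":0,"ay":0,"az":0},{"tx":0,"ty":0,"tz":4,"ax":0,"ay":0,"az":0},{"tx":0,"ty":0,"tz":4,"ax":0,"ay":0,"az":0}]'
```

```text
clock: 19.1
tool_pos: [0.559, 0.0007, 0.0271]
eef_rot: [3.14, -0.001, 2.969]
force: [0.6, 4.7, -1.2]
finger_gap: 0.008
gripper_force: 10.0
clock: 19.6
tool_pos: [0.559, 0.0009, 0.0233]
eef_rot: [3.14, -0.0, 2.969]
force: [-0.1, 6.7, -1.4]
finger_gap: 0.0086
gripper_force: 10.0
```

```bash
python3 -m handwheel '[{"tx":0,"ty":0,"tz":0.7,"ax":0,"ay":0,"az":0},{"tx":0,"ty":0,"tz":1.4,"ax":0,"ay":0,"az":0},{"tx":0,"ty":0,"tz":2,"ax":0,"ay":0,"az":0},{"tx":0,"ty":0,"tz":2,"ax":0,"ay":0,"az":0}]'
```

```text
clock: 20.0
tool_pos: [0.559, 0.001, 0.0214]
eef_rot: [3.14, -0.0, 2.969]
force: [-0.5, 6.3, -1.0]
finger_gap: 0.0087
gripper_force: 10.0
```

```bash
python3 -m handwheel '[{"tx":0,"ty":0,"tz":0.7,"ax":0,"ay":0,"az":0},{"tx":0,"ty":0,"tz":1.4,"ax":0,"ay":0,"az":0},{"tx":0,"ty":0,"tz":2,"ax":0,"ay":0,"az":0},{"tx":0,"ty":0,"tz":2,"ax":0,"ay":0,"az":0}]'
```

```text
clock: 20.4
tool_pos: [0.559, 0.001, 0.0194]
eef_rot: [3.14, -0.0, 2.969]
force: [-0.4, 6.4, -1.3]
finger_gap: 0.0086
gripper_force: 10.0
```

```bash
python3 -m handwheel '[{"tx":0,"ty":0,"tz":0.7,"ax":0,"ay":0,"az":0},{"tx":0,"ty":0,"tz":1.4,"ax":0,"ay":0,"az":0},{"tx":0,"ty":0,"tz":2,"ax":0,"ay":0,"az":0},{"tx":0,"ty":0,"tz":2,"ax":0,"ay":0,"az":0}]'
python3 - <<'E'
from h import *
from station import bot,capture
w=capture('scene');pickle.dump(w,open('s7.pkl','wb'));cv2.imwrite('pics/s7.png',cv2.resize(w['pixels'][220:430,320:600],(800,600),interpolation=2)[:,:,::-1])
E
```

```text
clock: 20.8
tool_pos: [0.5591, 0.001, 0.0181]
eef_rot: [3.14, 0.001, 2.969]
force: [-3.1, 7.0, 7.8]
finger_gap: 0.0084
gripper_force: 10.0
```

View pics/s7.png

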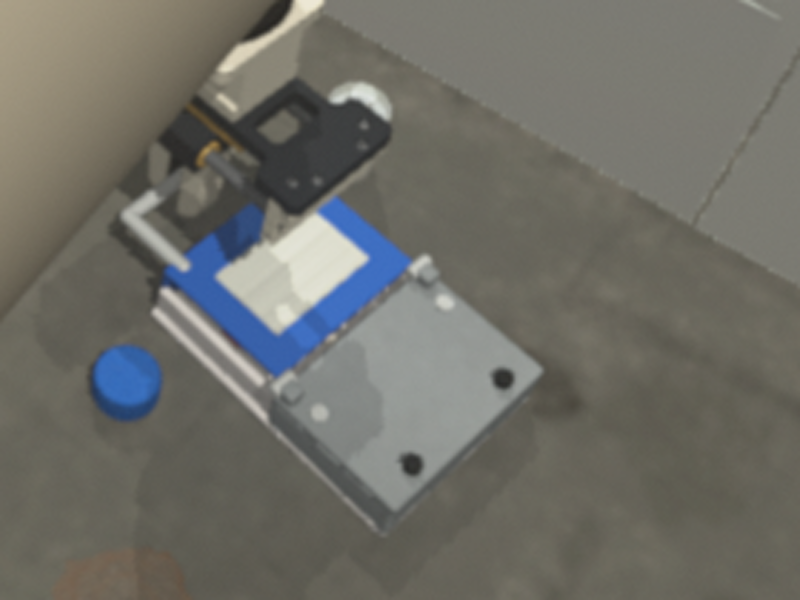

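The flap lies level over the bay and the tool reads 7.8 N upward, so it's resting on its stop. Releasing and rising.

```bash
python3 -m handwheel '[{"tx":0,"ty":0,"tz":0,"ax":0,"ay":0,"az":0},{"tx":0,"ty":0,"tz":0,"ax":0,"ay":0,"az":0},{"tx":0,"ty":0,"tz":0,"ax":0,"ay":0,"az":0}]' 22 10
python3 -m handwheel '[{"tx":0,"ty":0,"tz":-8,"ax":0,"ay":0,"az":0},{"tx":0,"ty":0,"tz":-20,"ax":0,"ay":0,"az":0},{"tx":0,"ty":0,"tz":-45,"ax":0,"ay":0,"az":0},{"tx":0,"ty":0,"tz":-85,"ax":0,"ay":0,"az":0},{"tx":0,"ty":0,"tz":-130,"ax":0,"ay":0,"az":0},{"tx":0,"ty":0,"tz":-175,"ax":0,"ay":0,"az":0},{"tx":0,"ty":0,"tz":-200,"ax":0,"ay":0,"az":0},{"tx":0,"ty":0,"tz":-200,"ax":0,"ay":0,"az":0}]'
python3 - <<'E'
from h import *
from station import bot,capture
c=capture('wrist');w=capture('scene')
a=cv2.resize(c['pixels'],(480,360));b=cv2.resize(w['pixels'],(480,360))
cv2.imwrite('pics/t8.png',cv2.resize(np.hstack([a,b]),(800,300),interpolation=cv2.INTER_AREA)[:,:,::-1])
E
```

```text
clock: 21.15
tool_pos: [0.5588, -0.0013, 0.0173]
eef_rot: [-3.14, -0.001, 2.967]
force: [-0.5, -0.1, -0.1]
finger_gap: 0.0199
gripper_force: 0.0
clock: 21.95
tool_pos: [0.5606, 0.0001, 0.2223]
eef_rot: [3.141, 0.006, 2.968]
force: [-0.4, -0.4, -0.5]
finger_gap: 0.0203
gripper_force: 0.0
```

View pics/t8.png

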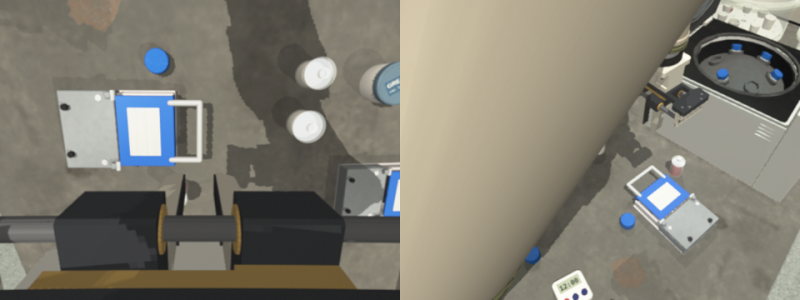

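The flap is closed over the bay, the bottles and tin are standing in place, and the hand is clear, so I'm handing it in.

```bash
python3 -c "
from station import job;print(job.sign_off())"
```

```text
the job is handed in; nothing more can be done
None
```

The key is in its case with the shaft in the tunnel and the bar flat in the bay, the flap was lowered gently until fully closed, the bottles and tin were not moved, and the job was handed in at about 22 s; the sign-off returned no verdict.

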